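Put the mounted lens away in the roll-top dust box

TASK

Put the loose round lens on its pedestal, which stands with the square mirror mount to the left of the grey dust box, away from the dust: roll the slatted cover of the box right back by its pull, set the lens down gently so that it stands upright on the box's floor in a free spot, clear of the two small optic boxes already stored there, and roll the cover fully shut over it. Leave the square mirror mount and the stored boxes where they are.

Things in the scene. Friction and masses are not known exactly. Their poses are not given: they have to be found in the camera images.
- dust_box: grey roll-top dust box, fixed, 218 deep (x) x 226 wide (y) x 221 mm high. Origin: middle of its underside; x to its back, y to its left, z up. Arched cheeks (radius 109 mm round the cover's axis), inner faces at y = +-106. Front board: inner face x = -95, top 132 mm above the table. Floor 66 mm above the table, from x = -95 to a low back stop at x = 72, top 88 mm above the table
- box_floor (a point): centre of the dust box's floor, on its top face (66 mm above the table), axes as the box. The shut cover's inside is an arch of 95 mm radius round the cover's axis, so the 92 mm high lens must stand with its origin within about 45 mm of x = 0 here to clear it
- cover_axis (a point): the axis of the circular grooves the cover runs in, midway between the cheeks, 112 mm above the table; the cover turns about the box's y axis through it. The lead rail's outer face is 105 mm and the slats' outer face 103 mm from it
- cover_pull (a point): grip point of the pull, a dark block in the middle of the cover's lead rail: 18 mm wide along the box's y (pinch it across this), 20 mm along the track, from 114 to 148 mm out from the cover's axis, this point 132 mm. Shut: 126 mm in front of the axis and 41 mm above it. It moves on a circle about that axis; the tool may stay upright; the pull then lags some 15 mm in the grip
- cover (a joint): how far the cover is rolled back, rad about its axis: 0 = fully shut (rail on the front board), 1.92 = fully back. The pull's angle above the front horizontal is 0.314 rad + this value (0.314 shut, 1.57 at the top, 2.234 fully back, leaning back). It stays where it is left; moving it takes about 1 to 5 N at the pull, and pressing down on the pull brings it home
- lens_mount: the lens to put away, 92 mm high, 0.24 kg: round pedestal foot 46 mm diameter x 9 mm, post 25 mm diameter from 9 to 51 mm, and on top a dark round ring, 36 mm across (along y), only 10 mm thick (along x), its middle 74 mm above the underside. Origin: middle of the underside; z up, x through the lens. Grip it across its x, by the ring's 10 mm or by the post
- mirror_mount: the mirror mount to leave alone: black square head 48 mm wide, 111 mm high in all, on a pedestal of 46 mm diameter. Origin: underside; the pedestal's axis lies 5 mm from it along -x
- stored_box: small pale plastic optic box with a grey lid, 43 x 43 x 26 mm, standing in the front half of the dust box's floor. Origin: middle of its underside
- rear_box: a second small pale optic box, the same, 43 x 43 x 26 mm, standing on the dust box's floor near the back. Origin: middle of its underside
Not all that is in view belongs to the job. Leave any blue or red look-alike of the lens_mount alone.

How it is judged:
On the way, in this order (a step that is already met when the one before it is completed fails the run):
1. the cover is rolled back, past 1.2 rad (value of joint cover above 1.2 rad), for 0.2 s.
2. the lens stands on the box's floor, let go (z of lens_mount in the frame of box_floor between -0.004 and 0.004 m and x of lens_mount in the frame of box_floor between -0.08 and 0.06 m and y of lens_mount in the frame of box_floor between -0.085 and 0.085 m and angle between lens_mount's own z axis and vertical below 0.08 rad and contact force between the fingers and lens_mount below 0.05 N), for 0.2 s.
At the end, for the whole second after the job is handed in: The cover is fully shut (within 0.04 rad, about 5 mm at the rail); the lens stands upright (within 0.08 rad) and still on the dust box's floor (underside within 4 mm of it), touching neither stored box; the stored boxes and the mirror mount are within 25 mm of where they stood (value of joint cover below 0.04 rad and z of lens_mount in the frame of box_floor between -0.004 and 0.004 m and x of lens_mount in the frame of box_floor between -0.08 and 0.06 m and y of lens_mount in the frame of box_floor between -0.085 and 0.085 m and angle between lens_mount's own z axis and vertical below 0.08 rad and linear speed of lens_mount below 0.02 m/s and contact force between lens_mount and stored_box below 0.05 N and contact force between lens_mount and rear_box below 0.05 N and distance of each of stored_box, rear_box, mirror_mount from where it was at the start of the episode below 0.025 m).
It fails at once if the lens is tipped over or tilted more than 0.6 rad (angle between lens_mount's own z axis and vertical above 0.6 rad).
It fails at once if the lens is dropped: it moves faster than 0.5 m/s while out of the fingers (a fall of about 13 mm) (contact force between the fingers and lens_mount below 0.05 N and linear speed of lens_mount above 0.5 m/s).
It fails at once if the lens is rammed into the dust box (more than 120 N) (contact force between lens_mount and dust_box above 120 N).
It fails at once if the mirror mount or a stored box is pushed more than 40 mm (distance of any of mirror_mount, stored_box, rear_box from where it was at the start of the episode above 0.04 m).
It also fails if it takes over 72 s, if anything falls off the work surface, if the arm or the gripper's body presses on something with over 40 N, if the wrist force passes 120 N, or if a joint passes its speed limit or range.

ROBOT

A 7-joint arm with a two-finger parallel gripper is mounted at the origin on a cart in front of the work surface, level with it; the furniture and walls round the work are solid. World frame = base frame: x ahead of the robot, y to its left, z up, the work surface at z = 0. Lengths are in m, angles in rad, forces in N, time in s.
With the tool pointing down it reaches from about 0.4 to 0.85 m from the base axis. Payload 4.5 kg.
Tool frame: the origin (TCP) lies midway between the tips of the shut fingers; the grasp point (between the pads) lies behind it (r.grip_point_offset is the z of the grasp point in the tool frame, in m); z points along the fingers, y is the line along which they close (so a half turn about z gives the same grasp; the last joint's range is limited). The gripper opens to 88 mm and grips with 3 to 60 N. Pads are 18 mm wide; open, the fingers measure 123 mm over their backs; the gripper's body (75 mm by 187 mm) begins 45 mm behind the grasp point.
Start: joints at [-1.158, 0.689, -0.195, 1.565, 0.157, 0.902, -0.215], TCP at [0.231, 0.581, 0.239] pointing down, gripper open.
Joint ranges: [-3.01, 3.01], [-0.46, 2.08], [-1.47, 1.51], [0.13, 2.56], [-1, 4.14], [0.04, 2.09], [-2.66, 2.66]. Speed limits (rad/s): [2.57, 2.57, 3.14, 3.14, 3.14, 3.14, 3.14].

INTERFACE

Orientations are given as a unit quaternion [x, y, z, w].
In Python, from plant import r, optics, workorder gives the robot as it stands.
- The arm moves only by the shell command python3 -m creep 'ROWS' [FORCE]. ROWS is JSON, a list of rows, each an object of numbers: "grip": the gripper command: -1 is shut, 1 is fully open, values between are in proportion; "tx", "ty", "tz": the shift along the tool's x, y, z in cm; "spin": the turn about the tool's z in degrees. In form: [{"grip": .., "tx": .., "ty": .., "tz": .., "spin": ..}, ...]. A call has 1 to 8 rows; each row shifts and turns the commanded pose from where the row before left it, along the tool's axes as they then stand; what a row does not reach is not made up. A row lasts 1/12 s, in which the tool goes at most 41.7 mm and 7.16 degrees, less where a joint would pass 70% of its speed; a pose out of reach is approached as far as the arm can. A call with a gripper value outside its range is refused whole. The fingers move at their own pace and stop on an object; FORCE is the grip in N (left out, the last holds). Time passes only in rows, so rows that do not move let the fingers close. It gives the time, the measured TCP pose, the force, the opening and the grip force at its end, in the units of the state.
- r.get_state(): the state, without advancing time (a new reading comes with each control period).
- optics.snapshot(name): name is "scene" or "top"; returns (picture, depth): 400x640x3 uint8, red, green, blue; 400x640 float32, m along the optical axis (not along the pixel's ray), 0 where there is no reading.
- optics.get_calibration(name): a dict with "fx", "fy", "cx", "cy" (pixels), "D" ([k1, k2, p1, p2, k3] as OpenCV has them; the pictures are not rectified), "extrinsics" (4x4, takes a point from world to camera coordinates). Camera axes: x right, y down, z forward; pixel columns grow to the right and rows downward; lengths in m; the calibration is good to about 2 mm. A picture is of the moment at which its call begins. get_calibration takes no time and is no camera call.
- workorder.finish_job(): hands the job in; it is judged then, once.
The state is a dict: "clock": time; "q": joint angles; "qd": joint speeds; "joint_torque": joint torques, N m; "tool_pos": TCP position; "eef_rot": TCP orientation; "contact_force": force on the tool from outside, world axes, zero at the start; "moment": the same for the moment, N m; "opening": opening from 0.0 (shut) to 1.0 (fully open); "finger_force": force on a finger pad.
Only numpy, scipy, OpenCV 4.12 (cv2) and the standard library are available. Lean on these libraries where they do the work, as an engineer would, in place of code of your own. Each camera call takes 0.05 s, during which the arm holds its last target. There are 200 camera calls.

## Working session

There is one attempt and no reset: what is moved stays moved. The work goes in short steps, Python scripts to look and compute and a shell command to move; the robot and the scene stay as the last step left them, time stands still between calls to the robot, and variables do not carry over. Pictures are saved under pics/ and viewed, at most 10 in all, crops included, and the job is handed in when it is done.

```bash
ls; mkdir -p pics; python3 - <<'E'
from plant import r, optics, workorder
import cv2,numpy as np
s=r.get_state();print(s, r.grip_point_offset)
for n in("scene","top"):
    p,d=optics.snapshot(n);cv2.imwrite(f"pics/{n}0.png",p[...,::-1]);np.save(f"pics/{n}0.npy",d)
    c=optics.get_calibration(n);print(n,c)
E
```

```text
pics
{'clock': 0.0, 'q': array([-1.15821383,  0.68996911, -0.19447238,  1.56634399,  0.1573049 ,
        0.9025175 , -0.2151121 ]), 'qd': array([ 0.00029767,  0.00111083, -0.00066761,  0.00063944, -0.00100392,
       -0.00044638,  0.00098712]), 'joint_torque': array([ 5.34394730e-04, -5.27555430e+01, -1.26679257e+00, -1.53426129e+01,
       -5.26933442e-02,  6.52684263e-03,  1.76790995e-04]), 'tool_pos': array([0.23095263, 0.58007628, 0.23791828]), 'eef_rot': array([ 1.88239756e-01,  9.82122670e-01, -9.19901705e-04, -9.04705061e-05]), 'contact_force': array([-0.17984638,  0.38036983,  0.45394164]), 'moment': array([ 0.00903081,  0.00222328, -0.01484749]), 'finger_force': 0.0, 'opening': 0.998316756043201} -0.0187
scene {'fx': 414.8214088187469, 'fy': 414.8214088187469, 'cx': 322.45697564226776, 'cy': 192.95025028818108, 'D': array([-0.09424667,  0.        ,  0.        ,  0.        ,  0.        ]), 'extrinsics': array([[ 0.82740647,  0.56137141, -0.01614545, -0.49735739],
       [ 0.39888781, -0.60767291, -0.68674751, -0.14737351],
       [-0.39533157,  0.56177911, -0.72671671,  1.16310333],
       [ 0.        ,  0.        ,  0.        ,  1.        ]])}
top {'fx': 372.0848305678167, 'fy': 372.0848305678167, 'cx': 322.24987372444247, 'cy': 194.73743025266398, 'D': array([-0.07048491,  0.        ,  0.        ,  0.        ,  0.        ]), 'extrinsics': array([[ 0.04919847, -0.99877623,  0.00505483, -0.02713659],
       [-0.76027174, -0.04073123, -0.64832696,  0.5451518 ],
       [ 0.64773944,  0.02805365, -0.76134526,  0.5574816 ],
       [ 0.        ,  0.        ,  0.        ,  1.        ]])}
```

View pics/scene0.png

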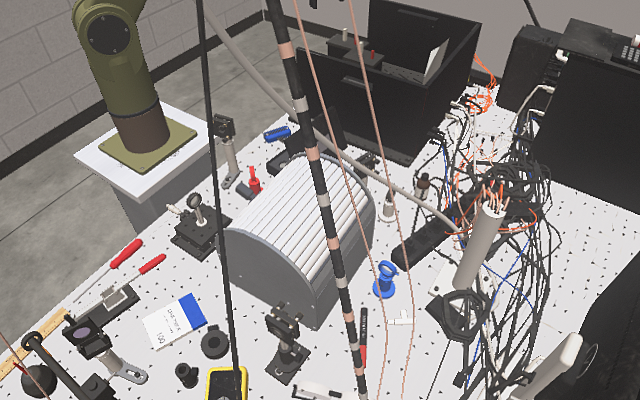

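View pics/top0.png

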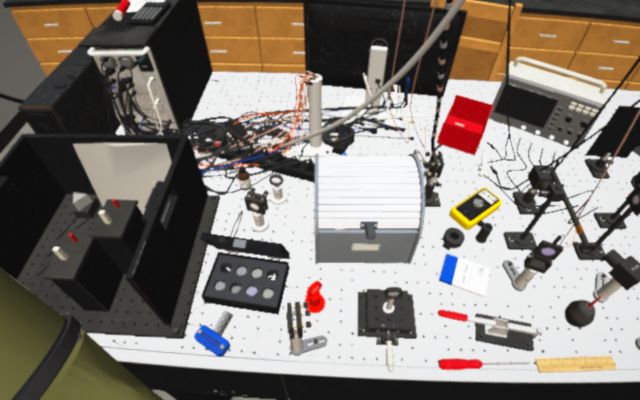

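Top view: the box is at about (368,208), with its pull at (370,230). Left of it are a black-headed mount at (257,208), a small ringed mount at (277,187) and a brown-topped one at (243,178). A red look-alike is at (315,297). I'll enlarge the candidates next.

```bash
cat > h.py <<'E'
from plant import r, optics, workorder
import cv2,numpy as np
from scipy.spatial.transform import Rotation as R
C={n:optics.get_calibration(n) for n in("scene","top")}
def K(c): return np.array([[c['fx'],0,c['cx']],[0,c['fy'],c['cy']],[0,0,1.]])
def und(n,uv): return cv2.undistortPoints(np.array(uv,float).reshape(-1,1,2),K(C[n]),C[n]['D'])[:,0]
def ray(n,uv):
    E=C[n]['extrinsics'];d=np.c_[und(n,uv),np.ones(len(uv))]@E[:3,:3]
    return -E[:3,:3].T@E[:3,3],d
def onz(n,uv,z):
    o,d=ray(n,uv);return o+d*((z-o[2])/d[:,2])[:,None]
def pts(n,uv,dep):
    o,d=ray(n,uv);return o+d*np.array([dep[int(v),int(u)] for u,v in uv])[:,None]
def proj(n,P):
    E=C[n]['extrinsics'];return cv2.projectPoints(np.array(P,float).reshape(-1,3),cv2.Rodrigues(E[:3,:3])[0],E[:3,3],K(C[n]),C[n]['D'])[0][:,0]
def cloud(n,dep):
    v,u=np.mgrid[0:400,0:640];o,d=ray(n,np.c_[u.ravel(),v.ravel()]);P=o+d*dep.ravel()[:,None];P[dep.ravel()==0]=np.nan
    return P.reshape(400,640,3)
E
python3 - <<'E'
from h import *
t=cv2.imread("pics/top0.png");s=cv2.imread("pics/scene0.png")
a=cv2.resize(t[150:250,210:310],(400,400),interpolation=2)
b=cv2.resize(s[150:250,350:450],(400,400),interpolation=2)
cv2.imwrite("pics/crop1.png",np.hstack([a,b]))
d=np.load("pics/top0.npy")
uv=[(257,200),(257,208),(277,180),(277,187),(260,228),(279,200),(243,178),(323,160),(417,160),(317,228),(410,238),(317,260),(410,261),(370,224),(370,236)]
for p,q in zip(uv,pts("top",uv,d)):print(p,q.round(3),proj("scene",q).round(0))
E
```

```text
(257, 200) [0.599 0.155 0.11 ] [[359. 158.]]
(257, 208) [0.6   0.16  0.078] [[360. 167.]]
(277, 180) [0.698 0.124 0.073] [[391. 195.]]
(277, 187) [0.691 0.125 0.054] [[387. 200.]]
(260, 228) [0.589 0.159 0.011] [[355. 186.]]
(279, 200) [0.685 0.123 0.008] [[382. 213.]]
(243, 178) [0.721 0.221 0.05 ] [[418. 181.]]
(323, 160) [0.637 0.004 0.211] [[338. 171.]]
(417, 160) [ 0.639 -0.199  0.22 ] [[268. 243.]]
(317, 228) [0.501 0.009 0.146] [[284. 167.]]
(410, 238) [ 0.512 -0.191  0.109] [[225. 245.]]
(317, 260) [0.496 0.01  0.025] [[287. 205.]]
(410, 261) [ 0.506 -0.207  0.022] [[226. 275.]]
(370, 224) [ 0.501 -0.098  0.168] [[249. 191.]]
(370, 236) [ 0.472 -0.097  0.167] [[238. 185.]]
```

View pics/crop1.png

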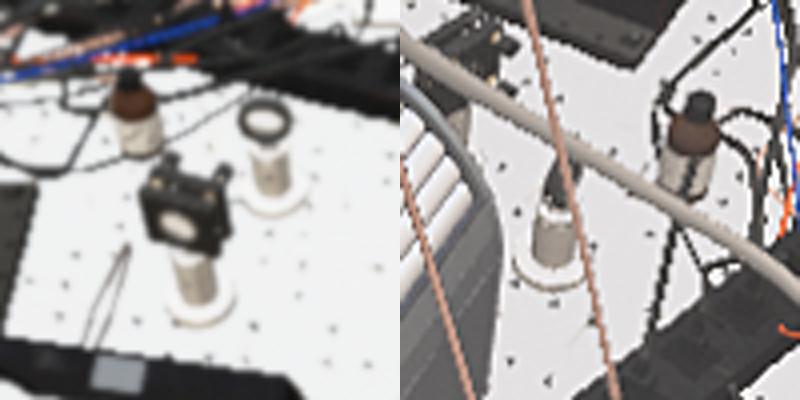

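The lens is the round dark ring on a pale pedestal at top (277,187) and scene (388,205). The black square head at (257,205) is the mirror mount. The brown-capped bottle and the red and blue look-alikes don't fit. Next I'll measure the box pose and the lens.

```bash
python3 - <<'E'
from h import *
from scipy.optimize import least_squares
t=cv2.imread("pics/top0.png");d=np.load("pics/top0.npy");P=cloud("top",d)
def box(u0,u1,v0,v1): return P[v0:v1,u0:u1].reshape(-1,3)
# front face
F=box(325,405,235,258);F=F[(F[:,2]>.02)&(F[:,2]<.1)]
k=np.polyfit(F[:,1],F[:,0],1);print("front x=a*y+b",k,"n",len(F))
# slats
S=box(325,412,162,215);S=S[(S[:,2]>.15)]
yaw=-np.arctan(k[0])   # rough
def f(p): # axis point (x at y=-.1), yaw
    c,s=np.cos(p[1]),np.sin(p[1]); q=(S[:,0]-p[0])*c+(S[:,1]+.1)*s
    return np.hypot(q,S[:,2]-p[2])-.103
o=least_squares(f,[.61,0,.112],loss='soft_l1',f_scale=.002);print("cyl",o.x,np.abs(o.fun).mean(),len(S))
# left/right cheeks edges: high points
A=P.reshape(-1,3);m=(A[:,2]>.12)&(A[:,2]<.225)&(A[:,0]>.52)&(A[:,0]<.7)&(A[:,1]<.08)&(A[:,1]>-.3)
A=A[m];yy=-np.sin(o.x[1])*(A[:,0]-o.x[0])+np.cos(o.x[1])*(A[:,1]+.1);print("y'",np.percentile(yy,[0,1,2,50,98,99,100]))
L=box(255,300,160,215);
ok=(np.hypot(L[:,0]-.693,L[:,1]-.124)<.04);L=L[ok]
for z0,z1 in((.004,.014),(.015,.05),(.056,.095)):
    q=L[(L[:,2]>z0)&(L[:,2]<z1)];print(z0,len(q),q.mean(0).round(4),q.min(0).round(3),q.max(0).round(3))
w,v=np.linalg.eigh(np.cov(q.T));print("ring normal",v[:,0].round(3),np.sqrt(w).round(4))
M=box(235,285,180,245);M=M[(np.hypot(M[:,0]-.6,M[:,1]-.16)<.05)&(M[:,2]>.06)];print("mirror",M.mean(0),M.min(0),M.max(0))
E
```

```text
front x=a*y+b [-0.04774144  0.50110706] n 1354
cyl [0.6114573  0.04850125 0.11224246] 0.0011974976682987326 4595
y' [-1.86625789e-01 -1.75529439e-01 -1.61840240e-01 -1.50465568e-04
  1.14693010e-01  1.17069292e-01  1.20015352e-01]
0.004 175 [0.6905 0.126  0.008 ] [0.653 0.088 0.004] [0.731 0.158 0.014]
0.015 78 [0.6889 0.1248 0.0332] [0.684 0.114 0.017] [0.699 0.14  0.05 ]
0.056 148 [0.6961 0.1258 0.0772] [0.692 0.103 0.057] [0.704 0.145 0.093]
ring normal [ 0.995  0.052 -0.085] [0.0025 0.0099 0.0106]
mirror [0.60614119 0.15977828 0.09648887] [0.59114996 0.13374482 0.0608743 ] [0.63937379 0.18819776 0.11475709]
```

```bash
python3 - <<'E'
from h import *
for n,uvs in (("scene",[(212,120),(290,60),(320,170),(345,290),(345,150),(395,200),(240,50),(300,100)]),("top",[(433,150),(435,190),(440,40),(400,80),(370,110)])):
    d=np.load(f"pics/{n}0.npy")
    for a,q in zip(uvs,pts(n,uvs,d)):print(n,a,q.round(3))
    P=cloud(n,d).reshape(-1,3)
    for x0 in np.arange(.3,.9,.1):
        row=[]
        for y0 in np.arange(-.4,.7,.1):
            q=P[(P[:,0]>x0)&(P[:,0]<x0+.1)&(P[:,1]>y0)&(P[:,1]<y0+.1)]
            row.append(f"{q[:,2].max():.2f}" if len(q) else "--")
        print(n,round(x0,1),row)
# pull
d=np.load("pics/top0.npy");P=cloud("top",d)[215:245,350:390].reshape(-1,3)
q=(P-[.6125,-.0985,.112]);c,s=np.cos(.048),np.sin(.048)
B=np.c_[q[:,0]*c+q[:,1]*s,-q[:,0]*s+q[:,1]*c,q[:,2]]
m=(np.hypot(B[:,0],B[:,2])>.118)&(np.hypot(B[:,0],B[:,2])<.155)&(abs(B[:,1])<.02)
B=B[m];print("pull box frame",len(B),B.mean(0),B.min(0),B.max(0))
print(R.from_quat(r.get_state()['eef_rot']).as_matrix().round(3))
E
```

```text
scene (212, 120) [ 0.712 -0.299  0.546]
scene (290, 60) [ 0.716 -0.205  0.554]
scene (320, 170) [ 0.757 -0.221  0.454]
scene (345, 290) [ 0.811 -0.254  0.321]
scene (345, 150) [0.492 0.27  0.001]
scene (395, 200) [0.705 0.137 0.051]
scene (240, 50) [-1.287  1.624 -0.79 ]
scene (300, 100) [ 0.729 -0.21   0.519]
scene 0.3 ['0.05', '0.05', '0.13', '0.05', '0.18', '0.04', '0.23', '0.24', '0.24', '--', '0.24']
scene 0.4 ['0.01', '0.02', '0.18', '0.18', '0.15', '0.15', '0.21', '0.24', '0.24', '0.09', '0.24']
scene 0.5 ['0.06', '0.22', '0.57', '0.22', '0.22', '0.11', '0.08', '0.24', '0.21', '--', '0.24']
scene 0.6 ['0.06', '0.63', '0.60', '0.41', '0.25', '0.11', '0.04', '0.24', '0.25', '0.25', '0.24']
scene 0.7 ['0.56', '0.61', '0.60', '0.25', '0.25', '0.12', '0.08', '0.10', '0.10', '0.08', '0.24']
scene 0.8 ['--', '0.35', '0.39', '0.08', '0.25', '0.11', '0.07', '0.07', '0.34', '0.34', '0.34']
scene 0.9 ['--', '0.07', '0.03', '0.05', '0.25', '0.11', '0.07', '0.06', '0.35', '0.35', '0.34']
top (433, 150) [ 0.899 -0.319  0.016]
top (435, 190) [ 0.75  -0.306  0.001]
top (440, 40) [ 0.762 -0.21
[... 263 characters left out ...]
'--', '0.21']
top 0.5 ['0.06', '0.22', '0.58', '0.22', '0.22', '0.11', '0.06', '0.24', '0.21', '0.10', '0.24']
top 0.6 ['0.06', '0.22', '0.48', '0.41', '0.25', '0.11', '0.04', '0.24', '0.25', '0.25', '0.24']
top 0.7 ['0.53', '0.52', '0.52', '0.10', '0.25', '0.12', '0.08', '0.06', '--', '--', '0.24']
top 0.8 ['0.13', '0.33', '0.39', '0.04', '0.25', '0.13', '0.07', '0.07', '0.34', '0.34', '0.34']
top 0.9 ['0.09', '0.07', '0.04', '0.05', '0.26', '0.14', '0.07', '0.06', '0.35', '0.35', '0.34']
pull box frame 147 [-0.12847474  0.00655489  0.05735731] [-0.142641   -0.00296063  0.03974335] [-0.10586782  0.0145099   0.06676864]
[[-0.929  0.37  -0.   ]
 [ 0.37   0.929 -0.002]
 [-0.    -0.002 -1.   ]]
```

```bash
python3 - <<'E'
from h import *
for n in("scene","top"):
    P=cloud(n,np.load(f"pics/{n}0.npy")).reshape(-1,3)
    q=P[(P[:,2]>.255)&(P[:,0]>.35)&(P[:,0]<.9)&(P[:,1]>-.35)&(P[:,1]<.3)]
    k=np.round(q/.04).astype(int);u,c=np.unique(k,axis=0,return_counts=True)
    print(n,[(list((a*4)),int(b)) for a,b in zip(u,c) if b>1])
E
```

```text
scene [([np.int64(56), np.int64(-20), np.int64(56)], 8), ([np.int64(56), np.int64(-16), np.int64(56)], 53), ([np.int64(60), np.int64(-16), np.int64(48)], 190), ([np.int64(60), np.int64(-16), np.int64(52)], 329), ([np.int64(60), np.int64(-16), np.int64(56)], 171), ([np.int64(60), np.int64(-12), np.int64(40)], 15), ([np.int64(60), np.int64(-12), np.int64(44)], 238), ([np.int64(60), np.int64(-12), np.int64(48)], 96), ([np.int64(64), np.int64(-12), np.int64(40)], 118), ([np.int64(64), np.int64(-12), np.int64(44)], 8), ([np.int64(64), np.int64(-8), np.int64(32)], 47), ([np.int64(64), np.int64(-8), np.int64(36)], 80), ([np.int64(64), np.int64(-8), np.int64(40)], 31), ([np.int64(64), np.int64(-4), np.int64(32)], 18), ([np.int64(68), np.int64(-28), np.int64(60)], 158), ([np.int64(68), np.int64(-28), np.int64(64)], 78), ([np.int64(68), np.int64(-20), np.int64(56)], 9), ([np.int64(68), np.int64(-20), np.int64(60)], 192), ([np.int64(68), np.int64(-4), np.int64(28)], 106), ([np.int64(68), np.int64(-4), np.int64(32)], 61), ([np.int64(68), np.int64(0), np.int64(24)], 19), ([np.int64(68), np.int64(
[... 4929 characters left out ...]
t64(80), np.int64(-20), np.int64(28)], 3), ([np.int64(80), np.int64(-20), np.int64(32)], 17), ([np.int64(80), np.int64(-20), np.int64(36)], 19), ([np.int64(80), np.int64(-16), np.int64(32)], 4), ([np.int64(80), np.int64(-16), np.int64(36)], 20), ([np.int64(80), np.int64(-16), np.int64(40)], 21), ([np.int64(80), np.int64(-16), np.int64(44)], 5), ([np.int64(80), np.int64(-12), np.int64(44)], 10), ([np.int64(84), np.int64(-28), np.int64(24)], 6), ([np.int64(84), np.int64(-28), np.int64(28)], 13), ([np.int64(84), np.int64(-24), np.int64(28)], 2), ([np.int64(84), np.int64(-20), np.int64(28)], 12), ([np.int64(84), np.int64(-16), np.int64(28)], 3), ([np.int64(84), np.int64(-16), np.int64(32)], 11)]
```

```bash
python3 -m creep '[{"grip":1,"tz":-1.6,"spin":-6.1},{"grip":1,"tz":-1.6,"spin":-6.1},{"grip":1,"tz":-1.6,"spin":-6.1},{"grip":1,"tz":-1.6,"spin":-6.1}]' 20
python3 -m creep '[{"grip":1,"tx":-2,"ty":-2.5},{"grip":1,"tx":-2,"ty":-2.5},{"grip":1,"tx":-2,"ty":-2.5},{"grip":1,"tx":-2,"ty":-2.5},{"grip":1,"tx":-2,"ty":-2.5},{"grip":1,"tx":-2,"ty":-2.5},{"grip":1,"tx":-2,"ty":-2.5},{"grip":1,"tx":-2,"ty":-2.5}]'
```

```text
$[0]: bad value
$[0]: bad value
```

```bash
python3 -m creep '[{"grip":1,"tx":0,"ty":0,"tz":-1.6,"spin":-6.1},{"grip":1,"tx":0,"ty":0,"tz":-1.6,"spin":-6.1},{"grip":1,"tx":0,"ty":0,"tz":-1.6,"spin":-6.1},{"grip":1,"tx":0,"ty":0,"tz":-1.6,"spin":-6.1}]' 20
```

```text
clock: 0.43
tool_pos: [0.231, 0.5803, 0.3029]
eef_rot: [-0.026, 1.0, -0.001, -0.0]
contact_force: [0.1, 0.1, 0.1]
opening: 0.999
finger_force: 0.0
```

```bash
python3 -m creep '[{"grip":1,"tx":-2,"ty":-2.5,"tz":0,"spin":0},{"grip":1,"tx":-2,"ty":-2.5,"tz":0,"spin":0},{"grip":1,"tx":-2,"ty":-2.5,"tz":0,"spin":0},{"grip":1,"tx":-2,"ty":-2.5,"tz":0,"spin":0},{"grip":1,"tx":-2,"ty":-2.5,"tz":0,"spin":0},{"grip":1,"tx":-2,"ty":-2.5,"tz":0,"spin":0},{"grip":1,"tx":-2,"ty":-2.5,"tz":0,"spin":0},{"grip":1,"tx":-2,"ty":-2.5,"tz":0,"spin":0}]'
python3 -m creep '[{"grip":1,"tx":-0.8,"ty":-3,"tz":0,"spin":0},{"grip":1,"tx":-0.8,"ty":-3,"tz":0,"spin":0},{"grip":1,"tx":-0.8,"ty":-3,"tz":0,"spin":0},{"grip":1,"tx":-0.8,"ty":-3,"tz":0,"spin":0},{"grip":1,"tx":-0.8,"ty":-3,"tz":0,"spin":0},{"grip":1,"tx":-0.8,"ty":-3,"tz":0,"spin":0},{"grip":1,"tx":-0.8,"ty":-3,"tz":0,"spin":0},{"grip":1,"tx":-0.8,"ty":-3,"tz":0,"spin":0}]'
```

```text
clock: 1.1
tool_pos: [0.401, 0.3869, 0.3024]
eef_rot: [-0.024, 1.0, -0.0, -0.0]
contact_force: [-0.4, 0.1, 0.3]
opening: 1.003
finger_force: 0.0
clock: 1.77
tool_pos: [0.4756, 0.1501, 0.3025]
eef_rot: [-0.024, 1.0, -0.0, -0.0]
contact_force: [0.8, -0.7, -0.2]
opening: 1.002
finger_force: 0.0
```

```bash
python3 -m creep '[{"grip":1,"tx":0,"ty":-3.1,"tz":0.5,"spin":0},{"grip":1,"tx":0,"ty":-3.1,"tz":0.5,"spin":0},{"grip":1,"tx":0,"ty":-3.1,"tz":1,"spin":0},{"grip":1,"tx":0,"ty":-3.1,"tz":1,"spin":0},{"grip":1,"tx":0,"ty":-3.1,"tz":1.5,"spin":0},{"grip":1,"tx":0,"ty":-3.1,"tz":2,"spin":0},{"grip":1,"tx":0,"ty":-3.1,"tz":2.5,"spin":0},{"grip":1,"tx":0,"ty":-3.1,"tz":2.5,"spin":0}]'
python3 - <<'E'
from h import *
p,d=optics.snapshot("top");cv2.imwrite("pics/t1.png",cv2.resize(p[180:290,290:450,::-1],(800,550)))
print(r.get_state()['tool_pos'],proj("top",[.487,-.098,.153]))
E
```

```text
clock: 2.43
tool_pos: [0.4873, -0.0975, 0.1869]
eef_rot: [-0.024, 1.0, 0.0, 0.0]
contact_force: [0.3, -0.0, -0.6]
opening: 0.996
finger_force: 0.0
[ 0.48395542 -0.10532025  0.18240833] [[369.29430801 234.00682109]]
```

View pics/t1.png

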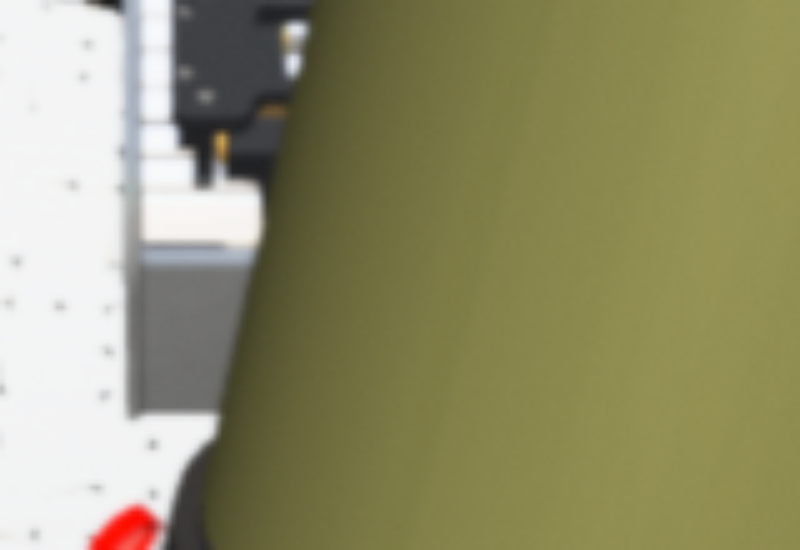

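The forearm hides the pull from above, so I'm going on the measured position. I'll correct by a few mm, then lower and close.

```bash
python3 -m creep '[{"grip":0.3,"tx":-0.3,"ty":0.7,"tz":1,"spin":0},{"grip":0.1,"tx":0,"ty":0,"tz":1.3,"spin":0},{"grip":0.1,"tx":0,"ty":0,"tz":1.3,"spin":0},{"grip":0.1,"tx":0,"ty":0,"tz":1.2,"spin":0},{"grip":0.1,"tx":0,"ty":0,"tz":0,"spin":0}]' 15
python3 - <<'E'
from h import *
p,d=optics.snapshot("scene");cv2.imwrite("pics/s1.png",cv2.resize(p[100:300,150:410,::-1],(780,600)))
s=r.get_state();print(s['tool_pos'],s['opening'],s['contact_force'])
E
```

```text
clock: 2.9
tool_pos: [0.4888, -0.0875, 0.138]
eef_rot: [-0.024, 1.0, 0.001, -0.002]
contact_force: [-0.3, 0.3, 0.3]
opening: 0.645
finger_force: 0.0
[ 0.48931832 -0.08769099  0.13894484] 0.5997299778438158 [-0.74412087 -0.03580272  0.95556059]
```

View pics/s1.png

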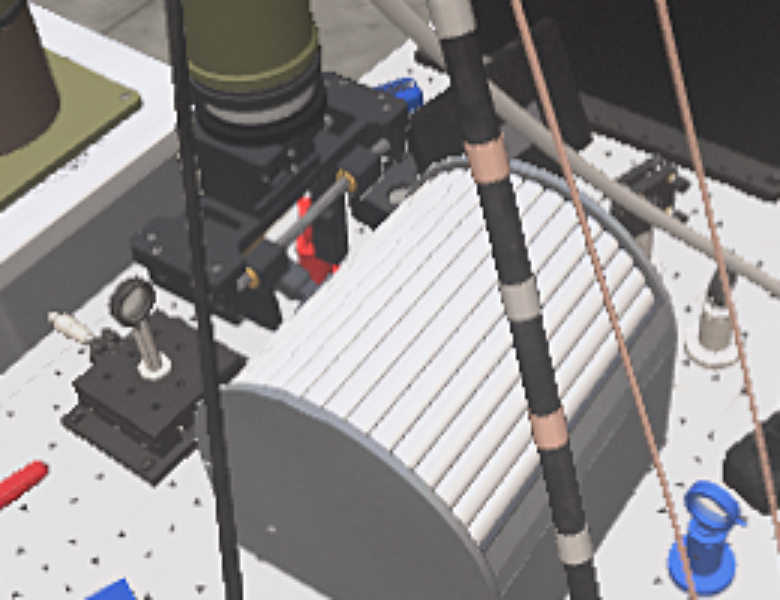

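The gripper straddles the front rail and clears the cover. I'll shift y back 0.9 cm and close on the pull.

```bash
python3 -m creep '[{"grip":0,"tx":0.1,"ty":-0.9,"tz":0.4,"spin":0},{"grip":-0.5,"tx":0,"ty":0,"tz":0,"spin":0},{"grip":-1,"tx":0,"ty":0,"tz":0,"spin":0},{"grip":-1,"tx":0,"ty":0,"tz":0,"spin":0},{"grip":-1,"tx":0,"ty":0,"tz":0,"spin":0},{"grip":-1,"tx":0,"ty":0,"tz":0,"spin":0},{"grip":-1,"tx":0,"ty":0,"tz":0,"spin":0}]' 15
python3 - <<'E'
from h import *
th=np.arange(0,2.01,.16)
# grasp path (tool x = -world boxx ; tz=-up), r=.132 about axis
p=np.c_[-np.cos(.314+th),np.sin(.314+th)]*.132*100
print(np.c_[th[1:],-np.diff(p[:,0]),-np.diff(p[:,1])].round(2))
E
```

```text
clock: 3.53
tool_pos: [0.4896, -0.0979, 0.1361]
eef_rot: [-0.024, 1.0, -0.0, 0.0]
contact_force: [0.1, 0.3, 2.2]
opening: 0.203
finger_force: 15.0
[[ 0.16 -0.81 -1.95]
 [ 0.32 -1.11 -1.79]
 [ 0.48 -1.38 -1.59]
 [ 0.64 -1.62 -1.35]
 [ 0.8  -1.81 -1.08]
 [ 0.96 -1.96 -0.78]
 [ 1.12 -2.06 -0.45]
 [ 1.28 -2.11 -0.12]
 [ 1.44 -2.1   0.22]
 [ 1.6  -2.04  0.55]
 [ 1.76 -1.92  0.87]
 [ 1.92 -1.76  1.16]]
```

The opening is 17.9 mm, which matches the pull's 18 mm. Rolling back along the arc now.

```bash
python3 -m creep '[{"grip":-1,"tx":-0.4,"ty":0,"tz":-1,"spin":0},{"grip":-1,"tx":-0.4,"ty":0,"tz":-0.95,"spin":0},{"grip":-1,"tx":-0.55,"ty":0,"tz":-0.9,"spin":0},{"grip":-1,"tx":-0.55,"ty":0,"tz":-0.9,"spin":0},{"grip":-1,"tx":-0.7,"ty":0,"tz":-0.8,"spin":0},{"grip":-1,"tx":-0.7,"ty":0,"tz":-0.8,"spin":0},{"grip":-1,"tx":-0.8,"ty":0,"tz":-0.7,"spin":0},{"grip":-1,"tx":-0.8,"ty":0,"tz":-0.65,"spin":0}]'
```

```text
clock: 4.2
tool_pos: [0.5383, -0.0955, 0.202]
eef_rot: [-0.024, 1.0, 0.0, -0.0]
contact_force: [4.2, -0.2, -13.6]
opening: 0.204
finger_force: 15.0
```

```bash
python3 -m creep '[{"grip":-1,"tx":-0.9,"ty":0,"tz":-0.45,"spin":0},{"grip":-1,"tx":-0.9,"ty":0,"tz":-0.45,"spin":0},{"grip":-1,"tx":-1,"ty":0,"tz":-0.3,"spin":0},{"grip":-1,"tx":-1,"ty":0,"tz":-0.3,"spin":0},{"grip":-1,"tx":-1.05,"ty":0,"tz":-0.2,"spin":0},{"grip":-1,"tx":-1.05,"ty":0,"tz":-0.2,"spin":0}]'
```

```text
clock: 4.7
tool_pos: [0.5956, -0.0927, 0.2211]
eef_rot: [-0.024, 1.0, 0.0, -0.002]
contact_force: [-1.5, -1.3, -5.5]
opening: 0.202
finger_force: 15.0
```

```bash
python3 -m creep '[{"grip":-1,"tx":-1.05,"ty":0,"tz":-0.05,"spin":0},{"grip":-1,"tx":-1.05,"ty":0,"tz":-0.05,"spin":0},{"grip":-1,"tx":-1.05,"ty":0,"tz":0.1,"spin":0},{"grip":-1,"tx":-1.05,"ty":0,"tz":0.1,"spin":0},{"grip":-1,"tx":-1.0,"ty":0,"tz":0.25,"spin":0},{"grip":-1,"tx":-1.0,"ty":0,"tz":0.3,"spin":0}]'
python3 -m creep '[{"grip":-1,"tx":-0.95,"ty":0,"tz":0.45,"spin":0},{"grip":-1,"tx":-0.95,"ty":0,"tz":0.45,"spin":0},{"grip":-1,"tx":-0.9,"ty":0,"tz":0.55,"spin":0},{"grip":-1,"tx":-0.9,"ty":0,"tz":0.6,"spin":0}]'
```

```text
clock: 5.2
tool_pos: [0.6549, -0.0897, 0.2122]
eef_rot: [-0.024, 1.0, 0.0, -0.006]
contact_force: [-6.3, 0.2, -7.4]
opening: 0.202
finger_force: 15.0
clock: 5.53
tool_pos: [0.6902, -0.088, 0.1942]
eef_rot: [-0.024, 1.0, -0.0, -0.007]
contact_force: [-18.1, 0.3, 19.1]
opening: 0.201
finger_force: 15.0
```

```bash
python3 -m creep '[{"grip":-1,"tx":0.2,"ty":0,"tz":-0.2,"spin":0},{"grip":0.2,"tx":0,"ty":0,"tz":0,"spin":0},{"grip":0.4,"tx":0,"ty":0,"tz":0,"spin":0},{"grip":0.4,"tx":0,"ty":0,"tz":0,"spin":0},{"grip":0.4,"tx":0,"ty":0,"tz":-2.5,"spin":0},{"grip":0.4,"tx":0,"ty":0,"tz":-2.5,"spin":0},{"grip":0.4,"tx":0,"ty":0,"tz":-3,"spin":0},{"grip":0.4,"tx":0,"ty":0,"tz":-3,"spin":0}]'
python3 -m creep '[{"grip":1,"tx":0,"ty":3.5,"tz":0,"spin":0},{"grip":1,"tx":0,"ty":3.5,"tz":0,"spin":0},{"grip":1,"tx":0,"ty":3.5,"tz":0,"spin":0},{"grip":1,"tx":0,"ty":3.5,"tz":0,"spin":0},{"grip":1,"tx":0,"ty":3.5,"tz":0,"spin":0},{"grip":1,"tx":0,"ty":3.5,"tz":0,"spin":0}]'
python3 - <<'E'
from h import *
for n in("scene","top"):
    p,d=optics.snapshot(n);cv2.imwrite(f"pics/{n}2.png",p[...,::-1]);np.save(f"pics/{n}2.npy",d)
t=cv2.imread("pics/top2.png");s=cv2.imread("pics/scene2.png")
cv2.imwrite("pics/c2.png",np.hstack([cv2.resize(t[130:280,230:430],(400,300)),cv2.resize(s[130:330,200:400],(400,300))]))
E
```

```text
clock: 6.2
tool_pos: [0.6942, -0.0881, 0.3081]
eef_rot: [-0.024, 1.0, 0.0, 0.0]
contact_force: [0.8, 0.9, -1.1]
opening: 0.693
finger_force: 0.0
clock: 6.7
tool_pos: [0.6844, 0.1233, 0.3074]
eef_rot: [-0.023, 1.0, 0.0, 0.001]
contact_force: [1.2, 0.6, -0.2]
opening: 1.002
finger_force: 0.0
```

View pics/c2.png

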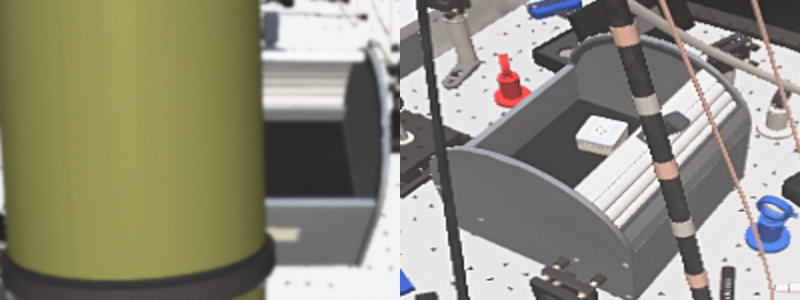

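```bash
cat >> h.py <<'E'
def tobox(P):
    q=np.asarray(P)-[.613,-.092,0];c,s=np.cos(.048),np.sin(.048)
    return np.stack([q[...,0]*c+q[...,1]*s,-q[...,0]*s+q[...,1]*c,q[...,2]],-1)
def toworld(B):
    B=np.asarray(B,float);c,s=np.cos(.048),np.sin(.048)
    return np.stack([B[...,0]*c-B[...,1]*s+.613,B[...,0]*s+B[...,1]*c-.092,B[...,2]],-1)
E
python3 - <<'E'
from h import *
s=cv2.imread("pics/scene2.png");B=tobox(cloud("scene",np.load("pics/scene2.npy")))
hsv=s.astype(int);val=s.min(2)
m=(B[...,2]>.084)&(B[...,2]<.098)&(abs(B[...,1])<.1)&(B[...,0]>-.09)&(B[...,0]<.07)&(val>150)
n,l,st,c=cv2.connectedComponentsWithStats(m.astype(np.uint8))
for i in range(1,n):
    if st[i,4]>20:
        q=B[l==i];print(st[i],c[i].round(1),q.mean(0).round(3),q.min(0).round(3),q.max(0).round(3),cv2.minAreaRect((q[:,:2]*1000).astype(np.float32)))
T=tobox(cloud("top",np.load("pics/top2.npy")))
for nm,X in(("scene",B),("top",T)):
    q=X[(abs(X[...,1])<.095)&(X[...,2]>.12)&(X[...,2]<.27)&(abs(X[...,0])<.13)]
    rr=np.hypot(q[:,0],q[:,2]-.112);th=np.arctan2(q[:,2]-.112,-q[:,0])
    for a,b in((.09,.1075),(.115,.15)):
        t=th[(rr>a)&(rr<b)];print(nm,a,len(t),np.percentile(t,[0,1,5,50]) if len(t) else 0)
print(r.get_state()['q'].round(2))
E
```

```text
[288 207  26  22 361] [300.3 217. ] [-0.031  0.048  0.091] [-0.056  0.025  0.084] [-0.009  0.073  0.095] ((-32.301002502441406, 49.99114990234375), (42.987144470214844, 44.188594818115234), 10.191567420959473)
scene 0.09 3684 [0.08027346 0.09717238 0.17187151 2.46669796]
scene 0.115 152 [2.11914713 2.12227564 2.12816491 2.19726058]
top 0.09 754 [0.07807331 0.08302389 0.13294905 2.12058003]
top 0.115 125 [2.11035254 2.11169616 2.11700094 2.13761032]
[-0.1   0.74 -0.32  1.23  0.22  1.2   1.21]
```

```bash
python3 -m creep '[{"grip":1,"tx":0,"ty":0,"tz":0,"spin":6.9},{"grip":1,"tx":0,"ty":0,"tz":0,"spin":6.9},{"grip":1,"tx":0,"ty":0,"tz":0,"spin":6.9},{"grip":1,"tx":0,"ty":0,"tz":0,"spin":6.9},{"grip":1,"tx":0,"ty":0,"tz":0,"spin":6.9},{"grip":1,"tx":0,"ty":0,"tz":0,"spin":6.9},{"grip":1,"tx":0,"ty":0,"tz":0,"spin":6.9}]'
python3 -m creep '[{"grip":0,"tx":0,"ty":0,"tz":2,"spin":6.9},{"grip":0,"tx":0,"ty":0,"tz":2,"spin":6.9},{"grip":0,"tx":0,"ty":0,"tz":2,"spin":6.9},{"grip":0,"tx":0,"ty":0,"tz":2,"spin":6.9},{"grip":0,"tx":0,"ty":0,"tz":2,"spin":6.9},{"grip":0,"tx":0,"ty":0,"tz":1.5,"spin":6.9},{"grip":0,"tx":0,"ty":0,"tz":0,"spin":0},{"grip":0,"tx":0,"ty":0,"tz":0,"spin":0}]' 15
python3 - <<'E'
from h import *
s=r.get_state();print(s['tool_pos'],R.from_quat(s['eef_rot']).as_matrix()[:,1],s['q'].round(2))
p,d=optics.snapshot("scene");cv2.imwrite("pics/s3.png",cv2.resize(p[120:260,320:460,::-1],(560,560)))
P=cloud("scene",d);uv=proj("scene",[.697,.1255,.074]);print(uv)
g=p.astype(int).max(2)
m=(P[...,2]>.057)&(P[...,2]<.096)&(np.hypot(P[...,0]-.70,P[...,1]-.125)<.03)
q=P[m];print("ring",len(q),q.mean(0),q.min(0),q.max(0))
m=(P[...,2]>.012)&(P[...,2]<.048)&(np.hypot(P[...,0]-.70,P[...,1]-.125)<.03);q=P[m];print("post",len(q),q.mean(0),q.min(0),q.max(0))
E
```

```text
clock: 7.38
tool_pos: [0.6847, 0.1213, 0.3072]
eef_rot: [0.39, 0.921, 0.0, 0.001]
contact_force: [0.5, 0.1, 0.1]
opening: 1.0
finger_force: 0.0
clock: 8.05
tool_pos: [0.6841, 0.1214, 0.1915]
eef_rot: [0.687, 0.727, -0.0, -0.0]
contact_force: [0.5, -0.5, 1.1]
opening: 0.499
finger_force: 0.0
[0.68414622 0.1214461  0.19151511] [ 9.98442887e-01  5.57801277e-02 -6.15242660e-04] [-0.29  0.84  0.1   1.38 -0.09  0.92 -0.11]
[[390.4516065  194.58329727]]
ring 70 [0.69726027 0.12037678 0.0768967 ] [0.69108252 0.1033382  0.05865972] [0.70169145 0.14490138 0.09312796]
post 113 [0.69923663 0.11926987 0.03071903] [0.68449721 0.11372999 0.01212732] [0.70886092 0.13149921 0.04785318]
```

View pics/s3.png

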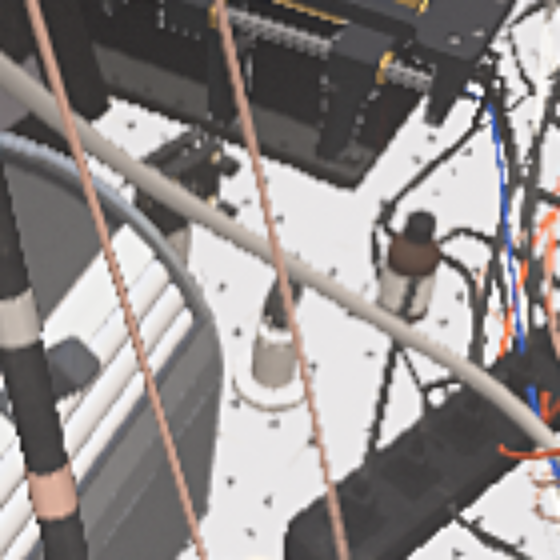

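The picture shows the ring edge-on at crop (283,295), clear between the hose and the mirror mount, with the gripper above it. I'll correct 1.2 cm along x and descend.

```bash
python3 -m creep '[{"grip":0,"tx":0.25,"ty":1.2,"tz":0,"spin":0},{"grip":0,"tx":0,"ty":0,"tz":2.5,"spin":0},{"grip":0,"tx":0,"ty":0,"tz":2.5,"spin":0},{"grip":0,"tx":0,"ty":0,"tz":2.5,"spin":0},{"grip":0,"tx":0,"ty":0,"tz":2.5,"spin":0},{"grip":0,"tx":0,"ty":0,"tz":1.5,"spin":0},{"grip":0,"tx":0,"ty":0,"tz":1.5,"spin":0},{"grip":0,"tx":0,"ty":0,"tz":0,"spin":0}]'
python3 -m creep '[{"grip":-0.3,"tx":0,"ty":0,"tz":0,"spin":0},{"grip":-0.6,"tx":0,"ty":0,"tz":0,"spin":0},{"grip":-0.8,"tx":0,"ty":0,"tz":0,"spin":0},{"grip":-1,"tx":0,"ty":0,"tz":0,"spin":0},{"grip":-1,"tx":0,"ty":0,"tz":0,"spin":0},{"grip":-1,"tx":0,"ty":0,"tz":0,"spin":0}]' 20
```

```text
clock: 8.77
tool_pos: [0.6949, 0.1245, 0.0596]
eef_rot: [0.688, 0.726, -0.001, -0.001]
contact_force: [-1.0, -0.5, -0.7]
opening: 0.501
finger_force: 0.0
clock: 9.27
tool_pos: [0.6965, 0.1248, 0.0625]
eef_rot: [0.688, 0.725, 0.001, 0.0]
contact_force: [-0.9, 0.1, 3.6]
opening: 0.106
finger_force: 20.0
```

```bash
python3 -m creep '[{"grip":-1,"tx":0,"ty":0,"tz":-1,"spin":0},{"grip":-1,"tx":0,"ty":0,"tz":-2,"spin":0},{"grip":-1,"tx":0,"ty":0,"tz":-2.5,"spin":0},{"grip":-1,"tx":0,"ty":0,"tz":-3,"spin":0},{"grip":-1,"tx":0,"ty":0,"tz":-3,"spin":0},{"grip":-1,"tx":0,"ty":0,"tz":-3,"spin":0},{"grip":-1,"tx":0,"ty":0,"tz":-3,"spin":0},{"grip":-1,"tx":0,"ty":0,"tz":-2.5,"spin":0}]' 25
python3 -m creep '[{"grip":-1,"tx":1.5,"ty":-0.5,"tz":-1,"spin":0},{"grip":-1,"tx":2.5,"ty":-1,"tz":-1,"spin":0},{"grip":-1,"tx":3,"ty":-1,"tz":0,"spin":0},{"grip":-1,"tx":3,"ty":-1,"tz":0,"spin":0},{"grip":-1,"tx":3,"ty":-1,"tz":0,"spin":0},{"grip":-1,"tx":2,"ty":-0.5,"tz":0,"spin":0},{"grip":-1,"tx":1,"ty":0,"tz":0,"spin":0},{"grip":-1,"tx":0,"ty":0,"tz":0,"spin":0}]'
python3 - <<'E'
from h import *
for n in("scene","top"):
    p,d=optics.snapshot(n);cv2.imwrite(f"pics/{n}4.png",p[...,::-1]);np.save(f"pics/{n}4.npy",d)
t=cv2.imread("pics/top4.png");s=cv2.imread("pics/scene4.png")
cv2.imwrite("pics/c4.png",np.hstack([cv2.resize(t[130:280,230:430],(400,300)),cv2.resize(s[60:260,250:450],(300,300))]))
E
```

```text
clock: 9.93
tool_pos: [0.6959, 0.1246, 0.2644]
eef_rot: [0.688, 0.725, 0.0, 0.0]
contact_force: [0.9, 0.3, -3.7]
opening: 0.111
finger_force: 25.0
clock: 10.6
tool_pos: [0.6355, 0.2844, 0.2804]
eef_rot: [0.687, 0.727, -0.001, -0.001]
contact_force: [-0.3, 0.4, -3.9]
opening: 0.11
finger_force: 25.0
```

View pics/c4.png

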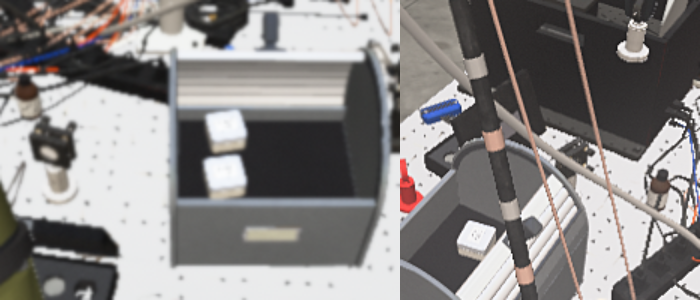

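The lens hangs upright in the grip (scene crop 632,45). Both stored boxes stand in the left half of the dust box (top crop 225,130 and 223,175), so the right half is free. Target in the box frame is about (-55, -35) mm: the gripper body then clears the rolled cover, and the ring at radius 76 mm clears the arch.

```bash
python3 -m creep '[{"grip":-1,"tx":0,"ty":-0.5,"tz":-1.5,"spin":0},{"grip":-1,"tx":-1,"ty":-0.8,"tz":-1.5,"spin":0},{"grip":-1,"tx":-2,"ty":-0.8,"tz":-1.5,"spin":0},{"grip":-1,"tx":-2.5,"ty":-0.8,"tz":0,"spin":0},{"grip":-1,"tx":-2.5,"ty":-0.8,"tz":0,"spin":0},{"grip":-1,"tx":-2.5,"ty":-0.8,"tz":0,"spin":0},{"grip":-1,"tx":-2.5,"ty":-0.8,"tz":0,"spin":0},{"grip":-1,"tx":-2.5,"ty":-0.8,"tz":0,"spin":0}]'
python3 -m creep '[{"grip":-1,"tx":-3,"ty":-0.8,"tz":0,"spin":0},{"grip":-1,"tx":-3,"ty":-0.8,"tz":0,"spin":0},{"grip":-1,"tx":-3,"ty":-0.8,"tz":0,"spin":0},{"grip":-1,"tx":-3,"ty":-0.8,"tz":0,"spin":0},{"grip":-1,"tx":-3,"ty":-0.5,"tz":0,"spin":0},{"grip":-1,"tx":-3,"ty":0,"tz":0,"spin":0},{"grip":-1,"tx":-3,"ty":0,"tz":0,"spin":0},{"grip":-1,"tx":-2.5,"ty":0,"tz":0,"spin":0}]'
python3 -m creep '[{"grip":-1,"tx":-1.9,"ty":0,"tz":0,"spin":0},{"grip":-1,"tx":0,"ty":0,"tz":0,"spin":0},{"grip":-1,"tx":0,"ty":0,"tz":0,"spin":0},{"grip":-1,"tx":0,"ty":0,"tz":0,"spin":0}]'
python3 - <<'E'
from h import *
s=r.get_state();p=s['tool_pos'];print(p,tobox(p),R.from_quat(s['eef_rot']).as_matrix()[:,1])
im,d=optics.snapshot("scene");B=tobox(cloud("scene",d));P=tobox(p)
for lo,hi in((-.062,-.053),(-.05,-.012),(-.006,.03)):
    m=(B[...,2]>p[2]+lo)&(B[...,2]<p[2]+hi)&(np.hypot(B[...,0]-P[0],B[...,1]-P[1])<.035);q=B[m]
    if len(q):print(len(q),q.mean(0).round(3),q.min(0).round(3),q.max(0).round(3))
for b in((.05,.102),):
    pass
print("T (box frame, target)",toworld([-.055,-.035,0])-p)
E
```

```text
clock: 11.37
tool_pos: [0.585, 0.121, 0.3283]
eef_rot: [0.689, 0.724, 0.001, 0.001]
contact_force: [0.7, -0.8, -3.2]
opening: 0.106
finger_force: 25.0
clock: 12.03
tool_pos: [0.5599, -0.1172, 0.3283]
eef_rot: [0.69, 0.724, 0.0, 0.001]
contact_force: [0.4, -0.8, -3.1]
opening: 0.111
finger_force: 25.0
clock: 12.37
tool_pos: [0.5613, -0.1315, 0.3274]
eef_rot: [0.689, 0.725, 0.001, 0.0]
contact_force: [-0.2, 0.3, -3.3]
opening: 0.106
finger_force: 25.0
[ 0.56126983 -0.13153126  0.3274309 ] [-0.05356736 -0.03700363  0.3274309 ] [0.99867428 0.05146086 0.00120795]
238 [-0.048 -0.042  0.272] [-0.079 -0.06   0.266] [-0.032 -0.016  0.274]
322 [-0.048 -0.043  0.298] [-0.066 -0.05   0.278] [-0.041 -0.026  0.315]
433 [-0.049 -0.044  0.344] [-0.074 -0.058  0.325] [-0.033 -0.027  0.357]
T (box frame, target) [-0.00152713  0.00193258 -0.3274309 ]
```

```bash
python3 -m creep '[{"grip":-1,"tx":0.1,"ty":-0.15,"tz":1.5,"spin":0},{"grip":-1,"tx":0,"ty":0,"tz":2,"spin":0},{"grip":-1,"tx":0,"ty":0,"tz":2,"spin":0},{"grip":-1,"tx":0,"ty":0,"tz":2,"spin":0},{"grip":-1,"tx":0,"ty":0,"tz":2,"spin":0},{"grip":-1,"tx":0,"ty":0,"tz":2,"spin":0},{"grip":-1,"tx":0,"ty":0,"tz":2,"spin":0},{"grip":-1,"tx":0,"ty":0,"tz":1.5,"spin":0}]'
python3 -m creep '[{"grip":-1,"tx":0,"ty":0,"tz":1.2,"spin":0},{"grip":-1,"tx":0,"ty":0,"tz":1,"spin":0},{"grip":-1,"tx":0,"ty":0,"tz":0.8,"spin":0},{"grip":-1,"tx":0,"ty":0,"tz":0.6,"spin":0},{"grip":-1,"tx":0,"ty":0,"tz":0.4,"spin":0},{"grip":-1,"tx":0,"ty":0,"tz":0.3,"spin":0},{"grip":-1,"tx":0,"ty":0,"tz":0,"spin":0},{"grip":-1,"tx":0,"ty":0,"tz":0,"spin":0}]'
```

```text
clock: 13.08
tool_pos: [0.5596, -0.129, 0.1755]
eef_rot: [0.688, 0.726, 0.0, -0.001]
contact_force: [1.0, 0.4, -2.8]
opening: 0.109
finger_force: 25.0
clock: 13.75
tool_pos: [0.56, -0.1309, 0.134]
eef_rot: [0.688, 0.725, 0.0, 0.0]
contact_force: [0.3, 0.6, -2.6]
opening: 0.109
finger_force: 25.0
```

```bash
python3 -m creep '[{"grip":-1,"tx":0,"ty":0,"tz":0.2,"spin":0},{"grip":-1,"tx":0,"ty":0,"tz":0.15,"spin":0},{"grip":-1,"tx":0,"ty":0,"tz":0,"spin":0},{"grip":-1,"tx":0,"ty":0,"tz":0,"spin":0}]'
python3 -m creep '[{"grip":-1,"tx":0,"ty":0,"tz":0.1,"spin":0},{"grip":-1,"tx":0,"ty":0,"tz":0.1,"spin":0},{"grip":-1,"tx":0,"ty":0,"tz":0,"spin":0},{"grip":-1,"tx":0,"ty":0,"tz":0,"spin":0}]'
```

```text
clock: 14.08
tool_pos: [0.5597, -0.1308, 0.1302]
eef_rot: [0.688, 0.725, 0.0, -0.0]
contact_force: [1.0, -0.6, -3.2]
opening: 0.105
finger_force: 25.0
clock: 14.42
tool_pos: [0.5601, -0.1316, 0.1293]
eef_rot: [0.689, 0.725, 0.0, 0.001]
contact_force: [-0.8, -0.9, 5.1]
opening: 0.107
finger_force: 25.0
```

The lens is on the floor: the force went from -3.2 to +5.1 N. Opening gently to 30 mm and rising.

```bash
python3 -m creep '[{"grip":-0.7,"tx":0,"ty":0,"tz":0,"spin":0},{"grip":-0.5,"tx":0,"ty":0,"tz":0,"spin":0},{"grip":-0.35,"tx":0,"ty":0,"tz":0,"spin":0},{"grip":-0.35,"tx":0,"ty":0,"tz":0,"spin":0},{"grip":-0.35,"tx":0,"ty":0,"tz":0,"spin":0},{"grip":-0.35,"tx":0,"ty":0,"tz":0,"spin":0}]' 15
python3 -m creep '[{"grip":-0.35,"tx":0,"ty":0,"tz":-0.5,"spin":0},{"grip":-0.35,"tx":0,"ty":0,"tz":-1,"spin":0},{"grip":-0.35,"tx":0,"ty":0,"tz":-2,"spin":0},{"grip":-0.35,"tx":0,"ty":0,"tz":-2.5,"spin":0},{"grip":-0.35,"tx":0,"ty":0,"tz":-3,"spin":0},{"grip":-0.35,"tx":0,"ty":0,"tz":-3,"spin":0},{"grip":-0.35,"tx":0,"ty":0,"tz":-3,"spin":0},{"grip":-0.35,"tx":0,"ty":0,"tz":-3,"spin":0}]'
```

```text
clock: 14.92
tool_pos: [0.5598, -0.1307, 0.1281]
eef_rot: [0.688, 0.725, 0.0, -0.0]
contact_force: [-0.3, 0.4, 0.2]
opening: 0.327
finger_force: 0.0
clock: 15.58
tool_pos: [0.5594, -0.1309, 0.3108]
eef_rot: [0.688, 0.725, 0.0, 0.0]
contact_force: [0.2, -0.5, -0.4]
opening: 0.328
finger_force: 0.0
```

```bash
python3 -m creep '[{"grip":-0.2,"tx":0,"ty":0,"tz":0,"spin":-6.9},{"grip":0,"tx":0,"ty":0,"tz":0,"spin":-6.9},{"grip":0,"tx":0,"ty":0,"tz":0,"spin":-6.9},{"grip":0,"tx":0,"ty":0,"tz":0,"spin":-6.9},{"grip":0,"tx":0,"ty":0,"tz":0,"spin":-6.9},{"grip":0,"tx":0,"ty":0,"tz":0,"spin":-6.9},{"grip":0,"tx":0,"ty":0,"tz":0,"spin":-6.9},{"grip":0,"tx":0,"ty":0,"tz":0,"spin":-6.9}]' 15
python3 -m creep '[{"grip":0,"tx":0,"ty":0,"tz":0,"spin":-6.9},{"grip":0,"tx":0,"ty":0,"tz":0,"spin":-6.9},{"grip":0,"tx":0,"ty":0,"tz":0,"spin":-6.9},{"grip":0,"tx":0,"ty":0,"tz":0,"spin":-6.9},{"grip":0,"tx":0,"ty":0,"tz":0,"spin":-6.9},{"grip":0,"tx":0,"ty":0,"tz":0,"spin":0},{"grip":0,"tx":0,"ty":0,"tz":0,"spin":0},{"grip":0,"tx":0,"ty":0,"tz":0,"spin":0}]'
python3 - <<'E'
from h import *
s=r.get_state();p=s['tool_pos'];Y=R.from_quat(s['eef_rot']).as_matrix();print(p,Y[:,1])
im,d=optics.snapshot("scene");B=tobox(cloud("scene",d))
cv2.imwrite("pics/s5.png",cv2.resize(im[120:320,200:400,::-1],(600,600)))
for lo,hi in((.070,.078),(.08,.116),(.122,.162)):
    m=(B[...,2]>lo)&(B[...,2]<hi)&(np.hypot(B[...,0]+.055,B[...,1]+.037)<.03);q=B[m]
    if len(q):print(len(q),q.mean(0).round(3),q.min(0).round(3),q.max(0).round(3))
rr=np.hypot(B[...,0],B[...,2]-.112);th=np.arctan2(B[...,2]-.112,-B[...,0])
m=(rr>.118)&(rr<.15)&(abs(B[...,1])<.02)&(th>1.9)&(th<2.5);q=B[m];print("pull",len(q),th[m].min(),th[m].max(),q.mean(0),q[:,1].min(),q[:,1].max())
g=toworld([.0777,0,.200]);print("goal",g,"tool delta cm",Y.T@(g-p)*100)
E
```

```text
clock: 16.25
tool_pos: [0.5596, -0.131, 0.3092]
eef_rot: [0.271, 0.962, -0.0, 0.0]
contact_force: [-0.6, 0.5, -0.4]
opening: 0.504
finger_force: 0.0
clock: 16.92
tool_pos: [0.5597, -0.131, 0.3086]
eef_rot: [-0.022, 1.0, -0.0, 0.0]
contact_force: [0.5, 0.6, 0.9]
opening: 0.499
finger_force: 0.0
[ 0.55966344 -0.13097444  0.30863241] [-4.38735638e-02  9.99037030e-01 -3.49665685e-04]
43 [-0.046 -0.023  0.075] [-0.058 -0.031  0.07 ] [-0.035 -0.015  0.078]
48 [-0.046 -0.037  0.106] [-0.059 -0.048  0.083] [-0.043 -0.023  0.116]
232 [-0.055 -0.039  0.144] [-0.062 -0.061  0.122] [-0.049 -0.019  0.16 ]
pull 152 2.1209118550389205 2.268467726222694 [ 0.08285249 -0.00213685  0.22708792] -0.009622319531248221 0.00934547026772322
goal [ 0.69061051 -0.08827183  0.2       ] tool delta cm [-13.26608787   3.69543544  10.86605504]
```

View pics/s5.png

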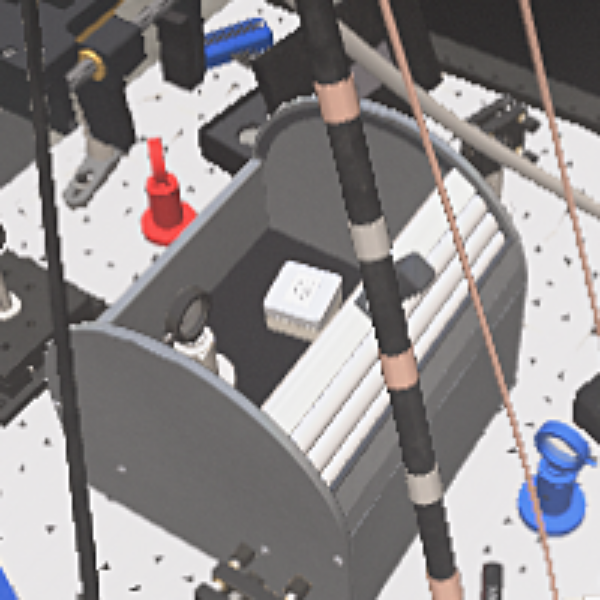

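The lens stands upright in the box at crop (195,340), clear of the stored box at (303,297). The pull at (400,285) measures 2.19 rad. Back to the pull.

```bash
python3 -m creep '[{"grip":0,"tx":-2.5,"ty":0.7,"tz":0,"spin":0},{"grip":0,"tx":-2.8,"ty":0.8,"tz":0,"spin":0},{"grip":0,"tx":-3,"ty":0.8,"tz":0,"spin":0},{"grip":0,"tx":-3,"ty":0.8,"tz":0,"spin":0},{"grip":0,"tx":-2,"ty":0.6,"tz":0,"spin":0},{"grip":0,"tx":0,"ty":0,"tz":2,"spin":0},{"grip":0,"tx":0,"ty":0,"tz":2.5,"spin":0},{"grip":0,"tx":0,"ty":0,"tz":2.5,"spin":0}]'
python3 -m creep '[{"grip":0,"tx":0,"ty":0,"tz":2,"spin":0},{"grip":0,"tx":0,"ty":0,"tz":1.2,"spin":0},{"grip":0,"tx":0,"ty":0,"tz":0.5,"spin":0},{"grip":-0.4,"tx":0,"ty":0,"tz":0,"spin":0},{"grip":-1,"tx":0,"ty":0,"tz":0,"spin":0},{"grip":-1,"tx":0,"ty":0,"tz":0,"spin":0},{"grip":-1,"tx":0,"ty":0,"tz":0,"spin":0},{"grip":-1,"tx":0,"ty":0,"tz":0,"spin":0}]' 15
```

```text
clock: 17.63
tool_pos: [0.6916, -0.0871, 0.2377]
eef_rot: [-0.023, 1.0, -0.0, 0.001]
contact_force: [-1.0, 0.2, 0.1]
opening: 0.498
finger_force: 0.0
clock: 18.3
tool_pos: [0.6918, -0.0879, 0.2027]
eef_rot: [-0.023, 1.0, -0.0, 0.001]
contact_force: [-0.1, -0.4, 3.0]
opening: 0.205
finger_force: 15.0
```

```bash
python3 -m creep '[{"grip":-1,"tx":0.88,"ty":0,"tz":-0.58,"spin":0},{"grip":-1,"tx":0.92,"ty":0,"tz":-0.5,"spin":0},{"grip":-1,"tx":0.96,"ty":0,"tz":-0.43,"spin":0},{"grip":-1,"tx":1,"ty":0,"tz":-0.35,"spin":0},{"grip":-1,"tx":1.02,"ty":0,"tz":-0.25,"spin":0},{"grip":-1,"tx":1.04,"ty":0,"tz":-0.18,"spin":0}]'
python3 -m creep '[{"grip":-1,"tx":1.05,"ty":0,"tz":-0.1,"spin":0},{"grip":-1,"tx":1.05,"ty":0,"tz":0,"spin":0},{"grip":-1,"tx":1.05,"ty":0,"tz":0.06,"spin":0},{"grip":-1,"tx":1.05,"ty":0,"tz":0.15,"spin":0},{"grip":-1,"tx":1.03,"ty":0,"tz":0.23,"spin":0},{"grip":-1,"tx":1,"ty":0,"tz":0.3,"spin":0}]'
```

```text
clock: 18.8
tool_pos: [0.6374, -0.0905, 0.2273]
eef_rot: [-0.023, 1.0, -0.0, 0.006]
contact_force: [7.7, -1.0, 4.2]
opening: 0.198
finger_force: 15.0
clock: 19.3
tool_pos: [0.5753, -0.0937, 0.2223]
eef_rot: [-0.023, 1.0, -0.001, 0.007]
contact_force: [1.4, -1.0, 13.8]
opening: 0.204
finger_force: 15.0
```

```bash
python3 -m creep '[{"grip":-1,"tx":1,"ty":0,"tz":0.35,"spin":0},{"grip":-1,"tx":0.95,"ty":0,"tz":0.45,"spin":0},{"grip":-1,"tx":0.91,"ty":0,"tz":0.54,"spin":0},{"grip":-1,"tx":0.87,"ty":0,"tz":0.6,"spin":0},{"grip":-1,"tx":0.81,"ty":0,"tz":0.68,"spin":0},{"grip":-1,"tx":0.75,"ty":0,"tz":0.74,"spin":0}]'
python3 -m creep '[{"grip":-1,"tx":0.7,"ty":0,"tz":0.8,"spin":0},{"grip":-1,"tx":0.63,"ty":0,"tz":0.85,"spin":0},{"grip":-1,"tx":0.55,"ty":0,"tz":0.9,"spin":0},{"grip":-1,"tx":0.48,"ty":0,"tz":0.9,"spin":0}]'
```

```text
clock: 19.8
tool_pos: [0.5192, -0.0964, 0.1859]
eef_rot: [-0.023, 1.0, -0.001, 0.003]
contact_force: [0.9, -1.5, 5.1]
opening: 0.203
finger_force: 15.0
clock: 20.13
tool_pos: [0.4959, -0.0976, 0.1507]
eef_rot: [-0.023, 1.0, -0.001, 0.003]
contact_force: [2.6, -1.9, 4.0]
opening: 0.2
finger_force: 15.0
```

```bash
python3 -m creep '[{"grip":-1,"tx":0.35,"ty":0,"tz":0.8,"spin":0},{"grip":-1,"tx":0.3,"ty":0,"tz":0.7,"spin":0},{"grip":-1,"tx":0,"ty":0,"tz":0.3,"spin":0},{"grip":-1,"tx":0,"ty":0,"tz":0,"spin":0},{"grip":-1,"tx":0,"ty":0,"tz":0,"spin":0}]'
```

```text
clock: 20.55
tool_pos: [0.4898, -0.0979, 0.133]
eef_rot: [-0.023, 1.0, -0.001, 0.002]
contact_force: [1.6, -2.3, 8.2]
opening: 0.206
finger_force: 15.0
```

```bash
python3 -m creep '[{"grip":-1,"tx":0,"ty":0,"tz":0.3,"spin":0},{"grip":-1,"tx":0,"ty":0,"tz":0.2,"spin":0},{"grip":-1,"tx":0,"ty":0,"tz":0,"spin":0}]'
python3 -m creep '[{"grip":-0.4,"tx":0,"ty":0,"tz":0,"spin":0},{"grip":0,"tx":0,"ty":0,"tz":0,"spin":0},{"grip":0,"tx":0,"ty":0,"tz":0,"spin":0},{"grip":0,"tx":0,"ty":0,"tz":-2,"spin":0},{"grip":0,"tx":0,"ty":0,"tz":-2,"spin":0},{"grip":0,"tx":0,"ty":0,"tz":-2,"spin":0},{"grip":-1,"tx":0,"ty":0,"tz":-0.5,"spin":0},{"grip":-1,"tx":0,"ty":0,"tz":0,"spin":0}]'
python3 - <<'E'
from h import *
im,d=optics.snapshot("scene");B=tobox(cloud("scene",d))
rr=np.hypot(B[...,0],B[...,2]-.112);th=np.arctan2(B[...,2]-.112,-B[...,0])
m=(rr>.116)&(rr<.15)&(abs(B[...,1])<.012)&(th>0)&(th<.7);q=B[m];print("pull",len(q),np.percentile(th[m],[0,5,50,95,100]) if len(q) else 0)
m=(rr>.1)&(rr<.108)&(abs(B[...,1])<.1)&(abs(B[...,1])>.03)&(th>0)&(th<.8);print("rail",m.sum(),np.percentile(th[m],[0,5,50]) if m.any() else 0)
print(r.get_state()['tool_pos'])
E
```

```text
clock: 20.8
tool_pos: [0.4903, -0.0979, 0.129]
eef_rot: [-0.023, 1.0, -0.001, 0.003]
contact_force: [-0.8, -1.3, 18.9]
opening: 0.198
finger_force: 15.0
clock: 21.47
tool_pos: [0.4882, -0.0972, 0.1924]
eef_rot: [-0.023, 1.0, -0.0, 0.001]
contact_force: [0.4, -0.2, 0.1]
opening: 0.373
finger_force: 0.0
pull 190 [0.25034199 0.26916003 0.36917631 0.39204262 0.40619023]
rail 121 [0.60712254 0.63110296 0.75447794]
[ 0.48750594 -0.09716151  0.19143128]
```

```bash
python3 -m creep '[{"grip":-1,"tx":0,"ty":0,"tz":0,"spin":0},{"grip":-1,"tx":0,"ty":0,"tz":0,"spin":0},{"grip":-1,"tx":0,"ty":0,"tz":1,"spin":0},{"grip":-1,"tx":0,"ty":0,"tz":1,"spin":0},{"grip":-1,"tx":0,"ty":0,"tz":0.5,"spin":0},{"grip":-1,"tx":0,"ty":0,"tz":0.3,"spin":0},{"grip":-1,"tx":0,"ty":0,"tz":0.2,"spin":0},{"grip":-1,"tx":0,"ty":0,"tz":0,"spin":0}]'
```

```text
clock: 22.18
tool_pos: [0.4866, -0.0971, 0.1646]
eef_rot: [-0.024, 1.0, -0.001, -0.0]
contact_force: [-9.5, 1.5, 39.1]
opening: 0.001
finger_force: 17.8
```

It pressed home: 39 N against the stop at the expected pull-top height. Backing off and checking.

```bash
python3 -m creep '[{"grip":-1,"tx":0,"ty":0,"tz":-0.5,"spin":0},{"grip":-1,"tx":0,"ty":0,"tz":-1.5,"spin":0},{"grip":-1,"tx":0,"ty":0,"tz":-2.5,"spin":0},{"grip":-1,"tx":0,"ty":0,"tz":-3,"spin":0},{"grip":-1,"tx":0,"ty":3,"tz":-3,"spin":0},{"grip":-1,"tx":0,"ty":3,"tz":-1,"spin":0},{"grip":-1,"tx":0,"ty":3,"tz":0,"spin":0},{"grip":-1,"tx":0,"ty":3,"tz":0,"spin":0}]'
python3 -m creep '[{"grip":-1,"tx":0,"ty":3,"tz":0,"spin":0},{"grip":-1,"tx":0,"ty":3,"tz":0,"spin":0},{"grip":-1,"tx":0,"ty":3,"tz":0,"spin":0},{"grip":-1,"tx":0,"ty":3,"tz":0,"spin":0},{"grip":-1,"tx":0,"ty":3,"tz":0,"spin":0},{"grip":-1,"tx":0,"ty":3,"tz":0,"spin":0},{"grip":-1,"tx":0,"ty":0,"tz":0,"spin":0},{"grip":-1,"tx":0,"ty":0,"tz":0,"spin":0}]'
python3 - <<'E'
from h import *
def st(B,t):
    rr=np.hypot(B[...,0],B[...,2]-.112);th=np.arctan2(B[...,2]-.112,-B[...,0])
    m=(rr>.116)&(rr<.15)&(abs(B[...,1])<.012)&(th>0)&(th<.7);print(t,"pull",m.sum(),np.percentile(th[m],[1,5,50,95,99]) if m.any() else 0)
for n in("top","scene"):
    st(tobox(cloud(n,np.load(f"pics/{n}0.npy"))),n+" start")
    p,d=optics.snapshot(n);st(tobox(cloud(n,d)),n+" now")
    if n=="top":cv2.imwrite("pics/t9.png",cv2.resize(p[130:280,230:430,::-1],(800,600)))
E
```

```text
clock: 22.85
tool_pos: [0.4821, 0.0233, 0.2766]
eef_rot: [-0.023, 1.0, 0.0, 0.001]
contact_force: [0.3, 0.3, -0.4]
opening: 0.008
finger_force: 0.0
clock: 23.52
tool_pos: [0.4727, 0.2038, 0.2754]
eef_rot: [-0.026, 1.0, 0.0, -0.001]
contact_force: [0.4, -1.2, -0.8]
opening: 0.005
finger_force: 0.0
top start pull 109 [0.33656046 0.35033889 0.44409858 0.46444654 0.46612474]
top now pull 114 [0.26901523 0.29267475 0.37903371 0.39408763 0.4001783 ]
scene start pull 198 [0.31746016 0.34525413 0.43458831 0.4562782  0.46381455]
scene now pull 194 [0.25164826 0.26805314 0.36628044 0.39022959 0.3958798 ]
```

View pics/t9.png

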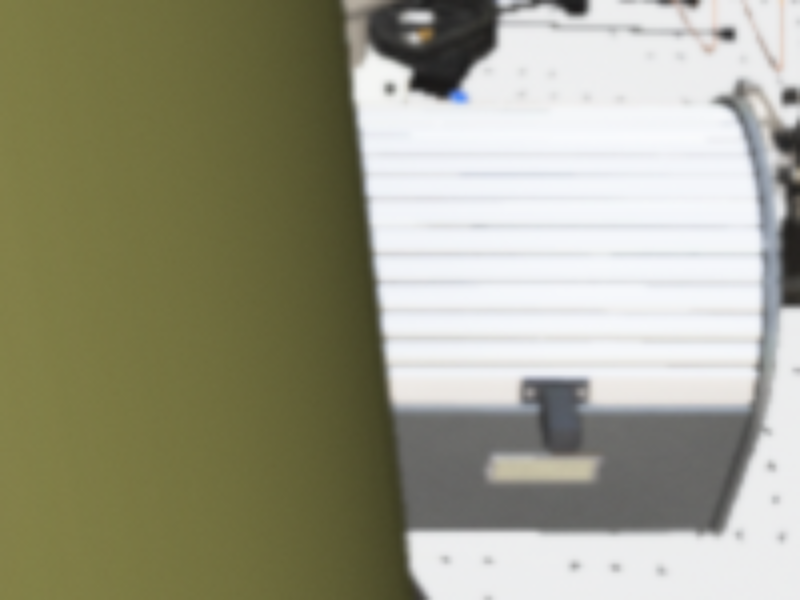

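The cover is shut: the rail sits on the front board at crop row 408, and the pull's edges at 0.25 to 0.39 rad match the shut value. Handing in.

```bash
python3 -c "
from plant import workorder
print(workorder.finish_job())"
```

```text
the job is handed in; nothing more can be done
None
```

The job is handed in; no verdict came back: the lens was seen upright in the free right half of the dust box before I shut the cover, the cover measured fully shut, and I saw no contact with the stored boxes or mirror mount, though I didn't re-measure them.

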